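# Slide the loaded media tray into its holder and bar it

### The arm

A 7-joint arm with a two-finger parallel gripper is mounted at the origin on the work surface. World frame = base frame: x ahead of the robot, y to its left, z up, the work surface at z = 0. Lengths are in m, angles in rad, forces in N, time in s.
With the tool pointing down it reaches from about 0.4 to 0.875 m from the base axis. Payload 19.3 kg.
Tool frame: the origin (TCP) lies between the finger pads; the fingertips stand 17 mm ahead of it and the grasp point (between the pads) lies 2 mm behind it; z points along the fingers, y is the line along which they close (so a half turn about z gives the same grasp; the last joint's range is limited). The gripper opens to 85 mm and grips with 20 to 120 N. Pads are 22 mm wide; open, the fingers measure 114 mm over their backs; the gripper's body (76 mm by 85 mm) begins 54 mm behind the grasp point. The pads swing forward as they close: fully open they stand 13 mm farther back than shut.
Start: joints at [1.075, 0.521, -0.036, 1.599, 0.021, 1.021, -0.113], TCP at [0.258, -0.569, 0.248] pointing down, gripper open.
Joint ranges: [-2.91, 2.91], [-0.3, 2.13], [-1.5, 1.42], [0.17, 2.43], [-1.26, 4.41], [0.16, 1.93], [-2.52, 2.52]. Speed limits (rad/s): [1.89, 1.89, 2.39, 2.39, 3.01, 3.01, 3.01].

### API

Orientations are given as [roll, pitch, yaw] about the fixed x, y, z axes, in that order (R = Rz(yaw) Ry(pitch) Rx(roll)).
In Python, from workcell import bot gives the robot as it stands.
- The arm moves only by the shell command python3 -m inch 'ROWS' [FORCE]. ROWS is JSON, a list of rows, each a list of 7 numbers: the shift along the tool's x, y, z in units of 200 mm (1.0 is 200 mm), then the turn, a rotation vector about the tool's x, y, z in units of 90 degrees (1.0 is 90 degrees), then the opening, from 0 (shut) to 1 (fully open). In form: [[x, y, z, rx, ry, rz, grip], ...]. A call has 1 to 20 rows; each row is the pose to reach, as a shift and turn from the pose commanded when the call began, along the tool's axes at that moment; what a row does not reach only later rows make up. A row lasts 1/8 s, in which the tool goes at most 62.5 mm and 10.7 degrees, less where a joint would pass 70% of its speed; a pose out of reach is approached as far as the arm can. A call with a number of a shift or a turn outside -1 to 1 is refused whole. A call with a gripper value outside its range is refused whole. The fingers move at their own pace and stop on an object; FORCE is the grip in N (left out, the last holds). Time passes only in rows, so rows that repeat a pose let the fingers close. It gives the time, the measured TCP pose, the force, the opening and the grip force at its end, in the units of the state.
- bot.observe(): the state, without advancing time (a new reading comes with each control period).
- bot.grab_frame(name): name is "scene" or "top" or "wrist"; returns a dict with "img" (384x512x3 uint8, red, green, blue), "z_map" (384x512 float32, m along the optical axis (not along the pixel's ray), 0 where there is no reading), "vfov" (degrees; the focal length in pixels is half the picture's height over the tangent of half this angle, whatever the lens; pixels are square), "cx", "cy" (the principal point, pixels), "rvec" (rotation vector, rad) and "tvec" (3), from world to camera coordinates, as OpenCV has them. Camera axes: x right, y down, z forward; pixel columns grow to the right and rows downward; lengths in m; the calibration is good to about 2 mm. The wrist camera is an equidistant fisheye: a pixel r from the principal point sees the ray r / f radians off the axis. A picture is of the moment at which its call begins.
- bot.job_done(): hands the job in; it is judged then, once.
The state is a dict: "clock": time; "qpos": joint angles; "qd": joint speeds; "joint_efforts": joint torques, N m; "position": TCP position; "tool_rot": TCP orientation; "force": force on the tool from outside, world axes, zero at the start; "moment": the same for the moment, N m; "grip_width": finger opening in m; "finger_force": force on a finger pad.
Only numpy, scipy, OpenCV 4.12 (cv2) and the standard library are available. Lean on these libraries where they do the work, as an engineer would, in place of code of your own. Each camera call takes 0.05 s, during which the arm holds its last target. There are 200 camera calls.

### The job

Carry the grey media tray by its handle, keeping it level with the jar and the tin standing in it, and slide it, tall-jar end first, under the lips of the white slotted holder until it is fully home against the back stop. Then lay the flat metal retaining bar across the holder's two front saddles, grip block up, lying flat in both and roughly centred. Set both down rather than dropping them, and leave the other things on the shelf where they are.

Things in the scene. Friction and masses are not known exactly. Their poses are not given: they have to be found in the camera images.
- holder: White slotted tray holder, fixed. Origin: on the shelf, below the centre of a home tray; x = insertion direction (away from robot, turned up to 0.25 rad), y across, z up. Deck 186 mm wide, top 20 mm above the shelf, x = -115 to +71 mm. Back stop face at x = +65, 54 mm high. A home tray has its origin at x = 0, y = 0, z = 20 mm, with 4 mm play each side and 7 mm in height.
- channel_mouth (a point): Start of the holder's channels: holder x = -49 mm, y = 0, on the deck (z = 20). Channels run from here to the back stop: side faces at y = +-69 mm, lips over them, undersides 32 and tops 37 mm above the shelf, inner edges at y = +-59. Flared lead-ins reach 17 mm before it, up to 43 mm high. The tray enters only from the -x end.
- saddle_mid (a point): Midway between the two front saddles, at the height of their flat bottoms (36 mm above the shelf, holder x = -84 mm); axes as the holder. Each saddle is a U open upwards at |y| = 75 to 91 mm, 29 mm wide along x at the bottom, 38 at the top, cheeks up to 58 mm above the shelf. The tray passes between the saddles with 10 mm to spare on each side.
- tray: Grey plastic tray, loose, about 0.25 kg (plus about 0.2 kg load) on the shelf. Origin: centre of its underside; x = leading (tall jar) direction, within 0.4 rad of world x at start; z up. Base plate 130 x 130 x 5 mm; its side edges (y = +-54 to +-65 mm) are the flanges that run under the lips. Tub walls 28 mm high in all at x = +-65 and y = +-54 mm, a cross wall at x = 0.
- tray_grip (a point): Centre of the tray's carrying handle: a straight bar along the tray's y, 12 mm thick (x) and 16 mm high, 108 mm long, centre 88 mm above the tray's underside, over the tray's centre. Pinch it from above with the fingers closing along the tray's x.
- tray_lead (a point): Middle of the tray's leading edge, at its underside, tray x = +65 mm. It stands at holder x = +65 mm when home.
- jar: Small grey jar with white lid, 46 mm diameter, 50 mm tall, about 0.12 kg, loose, standing on the tray's 5 mm floor in the leading half. Origin: centre of its underside.
- tin: Low round metal tin, 46 mm diameter, 22 mm high, about 0.08 kg, loose, standing on the tray's floor in the trailing half. Origin: centre of its underside.
- bar: Aluminium retaining bar, loose, 0.15 kg, flat on the shelf, grip block up. Origin: centre of its underside; long axis y. Flat strip 24 mm (x) by 200 mm (y) by 10 mm (z), with a grip block on its middle 14 mm (x) by 44 mm (y), top 48 mm above the underside. Either way round is the same. Starts roughly along world x (yaw 0.9 to 2.2 rad).
- bar_grip (a point): On the bar's grip block, 36 mm above the bar's underside: where to pinch it from above, fingers closing along the bar's x.
- scraper: Bystander: black algae scraper handle lying flat, about 195 mm long, 16 mm high. Leave alone.
- breeder: Bystander: open yellow plastic fry breeder box, 100 x 170 x 90 mm. Leave alone.
- food: Bystander: food can, 60 mm diameter, 55 mm tall. Leave alone.
- conditioner: Bystander: white bottle, 60 mm diameter, 150 mm tall. Leave alone.
- magnet: Bystander: black magnet cleaner, 70 x 40 x 38 mm. Leave alone.
- media: Bystander: grey ceramic ring media jar with paper label, 100 mm diameter, 110 mm tall. Leave alone.
There are look-alikes about, which are no part of the job. There is more than one size of the tin; the job needs the larger.

How it is judged:
By the outcome, as a careful person would: the job done as asked, in the order asked, and still so for the second after the job is handed in, with the robot touching nothing.
It also fails if it takes over 67 s, if anything falls off the work surface, if the arm or the gripper's body presses on something with over 40 N, if the wrist force passes 120 N, or if a joint passes its speed limit or range.

## Working session

There is one attempt and no reset: what is moved stays moved. The work goes in short steps, Python scripts to look and compute and a shell command to move; the robot and the scene stay as the last step left them, time stands still between calls to the robot, and variables do not carry over. Pictures are saved under pics/ and viewed, at most 10 in all, crops included, and the job is handed in when it is done.

```bash
mkdir -p pics; ls; python3 - <<'E'
from workcell import bot
import cv2,numpy as np
print(bot.observe())
for n in("scene","top","wrist"):
    f=bot.grab_frame(n); np.savez(f"{n}0.npz",**f)
    cv2.imwrite(f"pics/{n}0.png",f["img"][:,:,::-1]); print(n,f["vfov"],f["cx"],f["cy"],f["rvec"],f["tvec"],(f["z_map"]>0).mean())
E
```

```text
pics
{'clock': 0.0, 'qpos': array([ 1.0748246 ,  0.52203733, -0.03630605,  1.59999103,  0.02122982,
        1.02110718, -0.11282457]), 'qd': array([-0.0004754 ,  0.00186477,  0.00027679, -0.00352757,  0.00101947,
        0.00033034,  0.00024743]), 'joint_efforts': array([ 1.50222357e-03, -9.27121353e+01,  1.98067881e+00, -3.69928765e+01,
        1.79689057e-02,  8.38325388e-03,  6.56109833e-06]), 'position': array([ 0.25795902, -0.56893633,  0.24771752]), 'tool_rot': array([-3.14044134e+00,  1.18629100e-04,  4.25734028e-01]), 'force': array([0.35899371, 0.64367704, 0.4321132 ]), 'moment': array([-0.02189588, -0.01757632, -0.02872771]), 'finger_force': 0.0, 'grip_width': 0.08557710360835093}
scene 43.2151751705241 257.4003161351971 198.16641199937953 [ 1.95684241  1.8662308  -0.49362196] [-0.0360302  -0.43457111  1.83208808] 0.9959513346354166
top 43.63413520519558 261.41319411897416 195.3084447407549 [ 2.12118963 -2.10978502  0.2140975 ] [0.00795304 0.56915252 1.27290529] 0.9959615071614584
wrist 65.70646984690485 258.0021558216073 191.73153051979864 [-2.43685631  1.56870246  0.22248892] [-0.62494973 -0.03824735  0.37985056] 0.9897511800130209
```

View pics/top0.png

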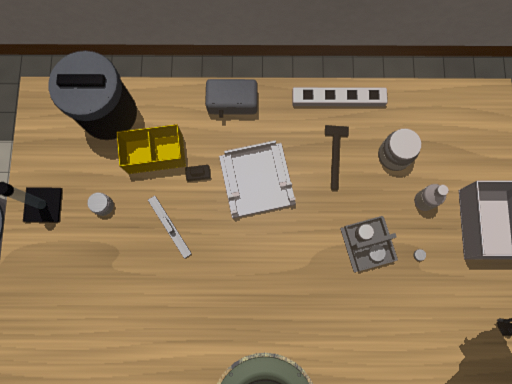

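View pics/scene0.png

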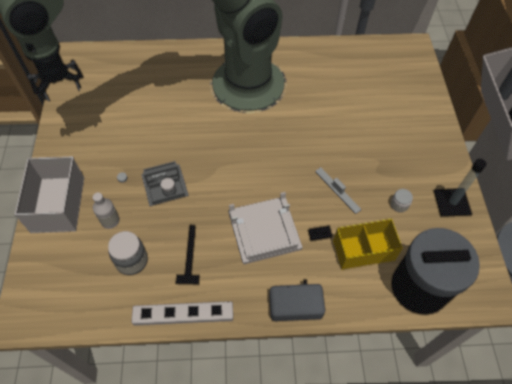

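The top view shows the tray at about (369,244), with the jar at (366,232) and the tin at (377,255). The holder is at (257,180) and the bar at (169,227).

Possible confusions:
- **Tin:** a small can at (420,255) is off the tray, and the one in the tray is larger.
- **Tray:** the white/grey box at (490,222).
- **Bar:** the scraper at (336,155) and the power strip at (340,96).
- **Jar:** the food can at (98,203) and the media jar at (402,148).

I choose the tray at (369,244) and the bar at (169,227).

```bash
cat > h.py <<'E'
import numpy as np,cv2
from scipy.spatial.transform import Rotation as R
from workcell import bot
def cloud(f,fish=False):
    h,w=f["z_map"].shape; F=h/2/np.tan(np.radians(float(f["vfov"]))/2)
    u,v=np.meshgrid(np.arange(w),np.arange(h)); x=(u-f["cx"])/F; y=(v-f["cy"])/F
    if fish:
        r=np.hypot(x,y)+1e-9; s=np.tan(np.minimum(r,1.5))/r; x=x*s; y=y*s
    z=f["z_map"]; P=np.stack([x*z,y*z,z],-1)
    P[z<=0]=np.nan
    M=R.from_rotvec(np.ravel(f["rvec"])).as_matrix()
    return (P-np.ravel(f["tvec"]))@M      # world = R^T (p-t)
def rect(P):
    (c,s,a)=cv2.minAreaRect((P[:,:2]*1000).astype(np.float32)); return np.round(c,1),np.round(s,1),round(a,1)
E
python3 - <<'E'
from h import *
f=dict(np.load("top0.npz")); P=cloud(f); Z=P[...,2]
def box(u0,u1,v0,v1,z0,z1):
    m=np.zeros(Z.shape,bool); m[v0:v1,u0:u1]=1; m&=(Z>z0)&(Z<z1); 
    k,l,s,_=cv2.connectedComponentsWithStats(m.astype(np.uint8)); 
    Q=P[l==1+np.argmax(s[1:,4])]; return len(Q),rect(Q),np.round(np.median(Q[:,2]),4)
print("table",np.nanmedian(Z[260:300,100:300]),np.nanstd(Z[260:300,100:300]))
print("handle",box(335,405,210,275,.085,.11))
print("tray",box(335,405,210,275,.012,.2))
print("bar",box(140,200,190,265,.006,.08)); print("barblk",box(140,200,190,265,.035,.08))
print("holder",box(212,302,138,222,.012,.08)); print("lips",box(212,302,138,222,.028,.045));print("stop",box(212,302,138,222,.048,.07))
a=f["img"][200:280,330:440,::-1]; b=f["img"][185:265,130:240,::-1]; c=f["img"][135:225,205:305,::-1]
r=lambda i,k:cv2.resize(i,(400,290),interpolation=cv2.INTER_CUBIC)
cv2.imwrite("pics/crop.png",np.vstack([np.hstack([r(a,1),r(b,1)]),np.hstack([r(c,1),r(c*0,1)])]))
E
```

```text
table 0.00012333883863131548 0.0027927610388717903
handle (195, (array([ 442.1, -292.9]), array([ 12.1, 109.3]), 15.8), np.float64(0.0961))
tray (835, (array([ 442. , -292.6]), array([129.8, 110.9]), 15.6), np.float64(0.0343))
bar (556, (array([489.5, 274.2]), array([203.6,  29.5]), 32.1), np.float64(0.011))
barblk (89, (array([487.6, 272.7]), array([44.1, 14. ]), 33.7), np.float64(0.0473))
holder (4253, (array([623.6,  25. ]), array([187.2, 186. ]), 12.5), np.float64(0.0214))
lips (871, (array([630. ,  22.7]), array([173.2, 181.4]), 9.5), np.float64(0.0372))
stop (131, (array([710.7,  45.6]), array([  7.8, 147.9]), 12.7), np.float64(0.0533))
```

View pics/crop.png

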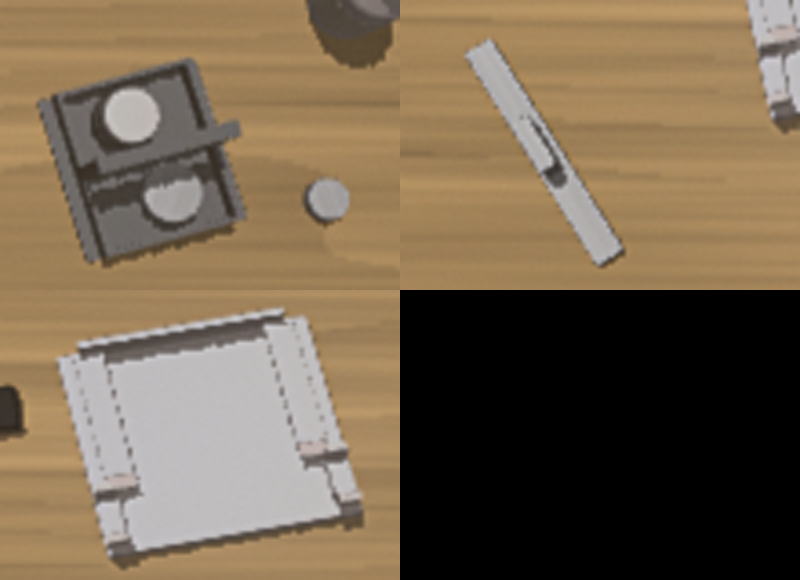

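The crop confirms the tray has the tall jar in its leading (far) half and the larger tin in the trailing half. The bar's grip block is up, and the holder is empty. Next I'll work out the approach.

```bash
cat >> h.py <<'E'
def go(x,y,z,yaw):
    o=bot.observe(); C=R.from_euler("xyz",o["tool_rot"]); T=R.from_euler("xyz",[np.pi,0,np.radians(yaw)])
    d=C.inv().apply(np.array([x,y,z])-o["position"])/.2; r=(C.inv()*T).as_rotvec()/(np.pi/2)
    print(np.round(o["clock"],2),"row",np.round(d,4),np.round(r,4))
E
python3 -c "
from h import *
go(.442,-.293,.2,105.7)"
```

```text
0.15 row [ 1.4077 -0.8765  0.2399] [-5.000e-04 -4.000e-04 -9.034e-01]
```

```bash
python3 -m inch '[[0.4,-0.25,0,0,0,-0.3,1],[0.8,-0.5,0,0,0,-0.6,1],[0.98,-0.65,0,0,0,-0.9,1],[0.98,-0.65,0,0,0,-0.9,1],[0.98,-0.65,0,0,0,-0.9,1],[0.98,-0.65,0,0,0,-0.9,1],[0.98,-0.65,0,0,0,-0.9,1],[0.98,-0.65,0,0,0,-0.9,1],[0.98,-0.65,0,0,0,-0.9,1]]' 70; python3 - <<'E'
from h import *
go(.442,-.293,.2,105.7)
f=bot.grab_frame("wrist"); np.savez("w1.npz",**f); P=cloud(f,True); Z=P[...,2]
m=(Z>.085)&(Z<.11)&(np.hypot(P[...,0]-.442,P[...,1]+.293)<.09); print(m.sum(),rect(P[m]))
E
```

```text
clock: 1.27
position: [0.3827, -0.3699, 0.2481]
tool_rot: [-3.141, -0.0, 1.839]
force: [-0.4, 0.2, 0.1]
grip_width: 0.0856
finger_force: 0.0
1.27 row [0.2923 0.3875 0.2408] [-0.0001 -0.0003 -0.004 ]
1676 (array([ 440.8, -294. ]), array([ 13.5, 108.8]), 15.6)
```

```bash
python3 -m inch '[[0.29,0.385,0.1,0,0,-0.004,1],[0.29,0.385,0.24,0,0,-0.004,1],[0.29,0.385,0.24,0,0,-0.004,1],[0.29,0.385,0.24,0,0,-0.004,1]]'; python3 - <<'E'
from h import *
go(.4413,-.2935,.088,105.6)
f=bot.grab_frame("wrist"); np.savez("w2.npz",**f); P=cloud(f,True); Z=P[...,2]
m=(Z>.085)&(Z<.11)&(np.hypot(P[...,0]-.442,P[...,1]+.293)<.09); print(m.sum(),rect(P[m]))
E
```

```text
clock: 1.82
position: [0.4416, -0.294, 0.2005]
tool_rot: [-3.141, 0.0, 1.844]
force: [-0.2, -1.2, 0.2]
grip_width: 0.0853
finger_force: 0.0
1.82 row [ 3.000e-03 -5.000e-04  5.626e-01] [-0.0002  0.0001  0.0007]
1788 (array([ 441. , -293.6]), array([ 11.5, 108.3]), 15.5)
```

```bash
python3 -m inch '[[0,0,0.25,0,0,0,1],[0,0,0.45,0,0,0,1],[0,0,0.56,0,0,0,1],[0,0,0.56,0,0,0,1],[0,0,0.56,0,0,0,0.5],[0,0,0.56,0,0,0,0.3],[0,0,0.56,0,0,0,0.1],[0,0,0.56,0,0,0,0],[0,0,0.56,0,0,0,0],[0,0,0.56,0,0,0,0],[0,0,0.56,0,0,0,0],[0,0,0.56,0,0,0,0]]' 70; python3 -c "
from h import *
go(.4413,-.2935,.160,105.6)"
```

```text
clock: 3.38
position: [0.4419, -0.2936, 0.0888]
tool_rot: [3.141, 0.001, 1.846]
force: [-2.3, 1.1, 10.5]
grip_width: 0.0105
finger_force: 69.0
3.38 row [ 0.0014 -0.0028 -0.3559] [0.0002 0.0003 0.0016]
```

```bash
python3 -m inch '[[0,0,-0.01,0,0,0,0],[0,0,-0.03,0,0,0,0],[0,0,-0.07,0,0,0,0],[0,0,-0.12,0,0,0,0],[0,0,-0.17,0,0,0,0],[0,0,-0.2,0,0,0,0],[0,0,-0.22,0,0,0,0],[0,0,-0.22,0,0,0,0]]'; python3 - <<'E'
from h import *
go(.4545,-.012,.132,102.5)
f=bot.grab_frame("wrist"); P=cloud(f,True); Z=P[...,2]
m=(Z>.12)&(Z<.155)&(np.hypot(P[...,0]-.442,P[...,1]+.293)<.09); print(m.sum(),rect(P[m]))
E
```

```text
clock: 4.38
position: [0.4418, -0.2935, 0.1324]
tool_rot: [3.141, 0.0, 1.846]
force: [0.5, -0.2, -4.8]
grip_width: 0.0106
finger_force: 68.2
4.38 row [1.3376 0.4433 0.002 ] [0.0001 0.0001 0.0361]
6630 (array([ 439.2, -284.3]), array([37. , 88.2]), 0.2)
```

```bash
python3 -m inch '[[0.015,0.005,0,0,0,0,0],[0.05,0.017,0,0,0,0,0],[0.11,0.037,0,0,0,0.005,0],[0.19,0.063,0,0,0,0.01,0],[0.27,0.09,0,0,0,0.015,0],[0.35,0.117,0,0,0,0.02,0],[0.43,0.143,0,0,0,0.025,0],[0.51,0.17,0,0,0,0.03,0],[0.59,0.196,0,0,0,0.036,0],[0.67,0.222,0,0,0,0.036,0],[0.75,0.248,0,0,0,0.036,0],[0.83,0.275,0,0,0,0.036,0],[0.89,0.295,0,0,0,0.036,0],[0.93,0.308,0,0,0,0.036,0],[0.95,0.315,0,0,0,0.036,0],[0.95,0.315,0,0,0,0.036,0]]'; python3 - <<'E'
from h import *
go(.4545,-.012,.1113,102.5)
E
```

```text
clock: 6.42
position: [0.4508, -0.0936, 0.1323]
tool_rot: [-3.142, 0.0, 1.789]
force: [0.8, -0.9, -5.1]
grip_width: 0.0106
finger_force: 68.3
6.42 row [0.3941 0.1062 0.105 ] [-0.      0.      0.0002]
```

```bash
python3 -m inch '[[0.015,0.004,0.005,0,0,0,0],[0.05,0.013,0.015,0,0,0,0],[0.11,0.03,0.03,0,0,0,0],[0.18,0.05,0.045,0,0,0,0],[0.25,0.068,0.06,0,0,0,0],[0.31,0.084,0.08,0,0,0,0],[0.36,0.097,0.095,0,0,0,0],[0.385,0.104,0.103,0,0,0,0],[0.394,0.106,0.105,0,0,0,0],[0.394,0.106,0.105,0,0,0,0],[0.394,0.106,0.105,0,0,0,0]]'; python3 - <<'E'
from h import *
for n in("top","scene"):
    f=bot.grab_frame(n); np.savez(f"{n}2.npz",**f); P=cloud(f); Z=P[...,2]
    cv2.imwrite(f"pics/{n}2.png",f["img"][:,:,::-1])
    yaw=np.radians(12.5); X=P[...,0]-.6448; Y=P[...,1]-.0303; hx=X*np.cos(yaw)+Y*np.sin(yaw); hy=-X*np.sin(yaw)+Y*np.cos(yaw)
    m=(np.abs(hy)<.12)&(hx>-.12)&(hx<.08)&(Z>.012)&(Z<.07); print(n,"holder",rect(P[m]))
    m=(np.abs(hy)<.1)&(hx>.055)&(hx<.08)&(Z>.047)&(Z<.06); print("stop",rect(P[m]))
    m=(np.abs(hy)<.1)&(hx>-.27)&(hx<-.125)&(Z>.018)&(Z<.056); Q=np.c_[hx[m],hy[m]]*1000; print("tray in holder",rect(P[m]),np.round(np.percentile(Q,[.5,99.5],axis=0),1))
go(.4545,-.012,.1113,102.5)
E
```

```text
clock: 7.8
position: [0.4545, -0.0124, 0.1114]
tool_rot: [3.142, 0.0, 1.789]
force: [-0.4, 0.1, -4.3]
grip_width: 0.0108
finger_force: 68.2
top holder (array([624.2,  25. ]), array([186.9, 186.1]), 12.7)
stop (array([710.9,  45.4]), array([  8.7, 148.4]), 13.1)
tray in holder (array([416.2,  38.8]), array([99.5, 39.5]), 35.2) [[-260.1   22.1]
 [-174.7   65.1]]
scene holder (array([626.2,  25.6]), array([190.5, 187.4]), 12.8)
stop (array([713.2,  45.2]), array([  8.9, 148.7]), 12.2)
tray in holder (array([456.6, -11.2]), array([134.7, 131.4]), 11.9) [[-258.1  -64.6]
 [-125.9   64.3]]
7.9 row [0.0016 0.0005 0.0003] [ 0.      0.0001 -0.0002]
```

View pics/top2.png

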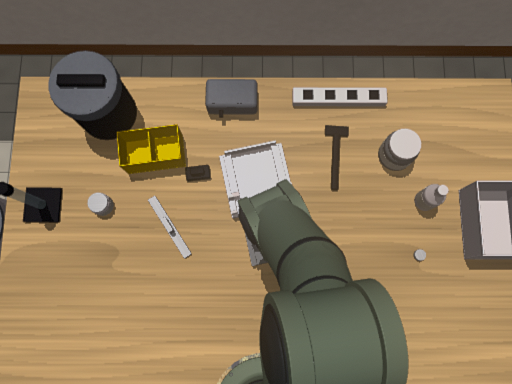

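```bash
python3 -m inch '[[0,0.01,0,0,0,0,0],[0,0.03,0,0,0,0,0],[0,0.07,0,0,0,0,0],[0,0.12,0,0,0,0,0],[0,0.17,0,0,0,0,0],[0,0.22,0,0,0,0,0],[0,0.27,0,0,0,0,0],[0,0.31,0,0,0,0,0],[0,0.34,0,0,0,0,0],[0,0.37,0,0,0,0,0],[0,0.4,0,0,0,0,0],[0,0.43,0,0,0,0,0],[0,0.45,0,0,0,0,0],[0,0.45,0,0,0,0,0]]'; python3 - <<'E'
from h import *
f=bot.grab_frame("scene"); P=cloud(f); Z=P[...,2]
cv2.imwrite("pics/scene3.png",cv2.resize(f["img"][150:290,180:360,::-1],(720,560),interpolation=cv2.INTER_CUBIC))
yaw=np.radians(12.6); X=P[...,0]-.6463; Y=P[...,1]-.0307; hx=X*np.cos(yaw)+Y*np.sin(yaw); hy=-X*np.sin(yaw)+Y*np.cos(yaw)
m=(np.abs(hy)<.073)&(hx>-.175)&(hx<-.12)&(Z>.018)&(Z<.056);print(np.round(1000*np.percentile(hy[m],[1,99]),1))
E
```

```text
clock: 9.65
position: [0.5425, 0.0076, 0.1112]
tool_rot: [3.142, -0.0, 1.789]
force: [0.3, -0.5, -5.0]
grip_width: 0.0104
finger_force: 68.3
[-63.9  53.9]
```

View pics/scene3.png

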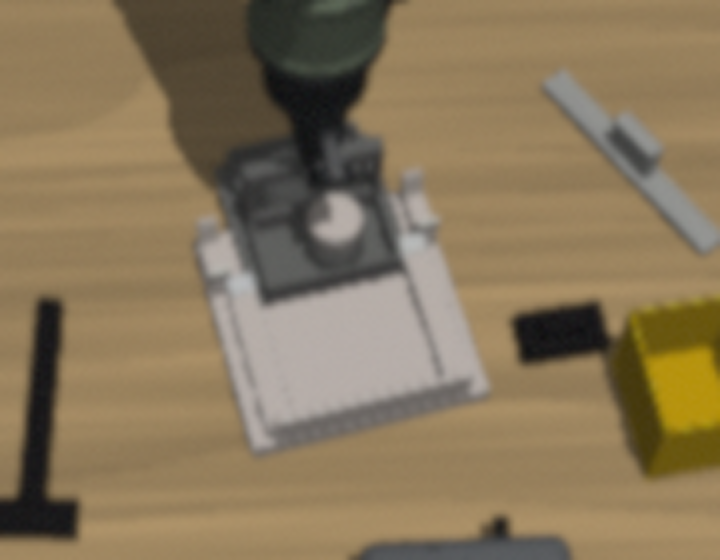

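The picture shows the tray between the saddles with its leading edge at about (330,285). It is square to the holder and the flanges are under both lips, so I'll continue inward.

```bash
python3 -m inch '[[0,0.01,0,0,0,0,0],[0,0.03,0,0,0,0,0],[0,0.06,0,0,0,0,0],[0,0.1,0,0,0,0,0],[0,0.14,0,0,0,0,0],[0,0.18,0,0,0,0,0],[0,0.22,0,0,0,0,0],[0,0.26,0,0,0,0,0],[0,0.3,0,0,0,0,0],[0,0.34,0,0,0,0,0],[0,0.38,0,0,0,0,0],[0,0.41,0,0,0,0,0],[0,0.44,0,0,0,0,0],[0,0.46,0,0,0,0,0],[0,0.475,0,0,0,0,0],[0,0.48,0,0,0,0,0],[0,0.48,0,0,0,0,0]]'; python3 -c "
from h import *
go(.6448,.0303,.1088,102.6)"
```

```text
clock: 11.82
position: [0.636, 0.0283, 0.1113]
tool_rot: [-3.142, -0.0, 1.789]
force: [0.7, -0.1, -5.3]
grip_width: 0.0107
finger_force: 68.4
11.82 row [0.0004 0.0453 0.0124] [-0.0001 -0.     -0.001 ]
```

```bash
python3 -m inch '[[0,0.008,0,0,0,0,0],[0,0.016,0,0,0,0,0],[0,0.024,0,0,0,0,0],[0,0.031,0,0,0,0,0],[0,0.036,0,0,0,0,0],[0,0.04,0,0,0,0,0],[0,0.04,0,0,0,0,0]]'; python3 -m inch '[[0,0.002,0,0,0,0,0],[0,0.004,0,0,0,0,0],[0,0.006,0,0,0,0,0],[0,0.006,0,0,0,0,0]]'
```

```text
clock: 12.7
position: [0.6439, 0.0301, 0.1113]
tool_rot: [3.142, -0.0, 1.789]
force: [0.2, 0.2, -5.3]
grip_width: 0.0104
finger_force: 68.3
clock: 13.2
position: [0.645, 0.0303, 0.1113]
tool_rot: [-3.142, -0.0, 1.789]
force: [0.8, 0.1, -4.6]
grip_width: 0.0105
finger_force: 68.3
```

```bash
python3 -m inch '[[0,0.003,0,0,0,0,0],[0,0.006,0,0,0,0,0],[0,0.006,0,0,0,0,0]]'; python3 -m inch '[[0,0.003,0,0,0,0,0],[0,0.006,0,0,0,0,0],[0,0.006,0,0,0,0,0]]'; python3 -m inch '[[0,0.003,0,0,0,0,0],[0,0.006,0,0,0,0,0],[0,0.006,0,0,0,0,0]]'
```

```text
clock: 13.58
position: [0.6457, 0.0304, 0.1112]
tool_rot: [-3.14, 0.0, 1.789]
force: [-5.9, -1.5, -2.2]
grip_width: 0.0103
finger_force: 68.7
clock: 13.95
position: [0.6461, 0.0305, 0.111]
tool_rot: [-3.139, 0.0, 1.789]
force: [-9.6, -1.7, 0.3]
grip_width: 0.0108
finger_force: 69.2
clock: 14.32
position: [0.6466, 0.0305, 0.1109]
tool_rot: [-3.137, 0.0, 1.789]
force: [-14.8, -2.9, 3.6]
grip_width: 0.0107
finger_force: 69.7
```

Contact with the back stop is at the expected home position. I'll ease the push off, lower onto the deck, then give a final light push.

```bash
python3 -m inch '[[0,-0.008,0,0,0,0,0],[0,-0.012,0.003,0,0,0,0],[0,-0.012,0.006,0,0,0,0],[0,-0.012,0.009,0,0,0,0],[0,-0.012,0.011,0,0,0,0],[0,-0.012,0.011,0,0,0,0]]';  python3 -m inch '[[0,0.001,0.001,0,0,0,0],[0,0.002,0.002,0,0,0,0],[0,0.002,0.002,0,0,0,0]]'
```

```text
clock: 15.08
position: [0.6457, 0.0304, 0.1093]
tool_rot: [-3.14, 0.0, 1.789]
force: [-9.1, -2.0, 2.6]
grip_width: 0.0108
finger_force: 69.6
clock: 15.45
position: [0.6457, 0.0304, 0.1092]
tool_rot: [-3.14, 0.0, 1.789]
force: [-15.9, -2.2, 11.7]
grip_width: 0.0102
finger_force: 70.8
```

```bash
python3 -m inch '[[0,0,-0.003,0,0,0,0],[0,0,-0.003,0,0,0,0.25],[0,0,-0.003,0,0,0,0.4],[0,0,-0.003,0,0,0,0.6],[0,0,-0.003,0,0,0,0.6],[0,0,-0.003,0,0,0,0.6],[0,0,-0.1,0,0,0,0.6],[0,0,-0.25,0,0,0,0.6],[0,0,-0.45,0,0,0,1],[0,0,-0.6,0,0,0,1],[0,0,-0.6,0,0,0,1]]'; python3 - <<'E'
from h import *
f=bot.grab_frame("wrist"); P=cloud(f,True); Z=P[...,2]
cv2.imwrite("pics/w4.png",f["img"][:,:,::-1])
yaw=np.radians(12.6); X=P[...,0]-.6448; Y=P[...,1]-.0303; hx=X*np.cos(yaw)+Y*np.sin(yaw); hy=-X*np.sin(yaw)+Y*np.cos(yaw)
def r(m): return m.sum(),rect(np.c_[hx[m],hy[m]])
n=np.abs(hy)<.1
print("handle",r(n&(Z>.1)&(Z<.13)&(np.abs(hx)<.05)))
print("stop",r(n&(hx>.055)&(hx<.08)&(Z>.062-.014)&(Z<.06)))
print("tub",r((np.abs(hy)<.0575)&(hx>-.1)&(hx<.06)&(Z>.04)&(Z<.056)))
print("jar",r(n&(hx>0)&(hx<.06)&(Z>.063)&(Z<.08)))
go(.488,.273,.2,33)
E
```

```text
clock: 16.82
position: [0.6477, 0.0309, 0.2325]
tool_rot: [3.137, 0.001, 1.789]
force: [-0.4, -0.1, -0.3]
grip_width: 0.0854
finger_force: 0.0
handle (np.int64(1653), (array([-0.8, -0.5]), array([ 11.6, 109.5]), 0.1))
stop (np.int64(1284), (array([63.2, -1.5]), array([ 15.6, 149.4]), 0.4))
tub (np.int64(3149), (array([-3.4,  1.2]), array([111.8, 126.8]), 89.9))
jar (np.int64(1403), (array([27.7, 23.8]), array([41.3, 70.1]), 11.0))
16.88 row [ 1.3551 -0.5143  0.1518] [ 0.0016 -0.0008  0.7723]
```

View pics/w4.png

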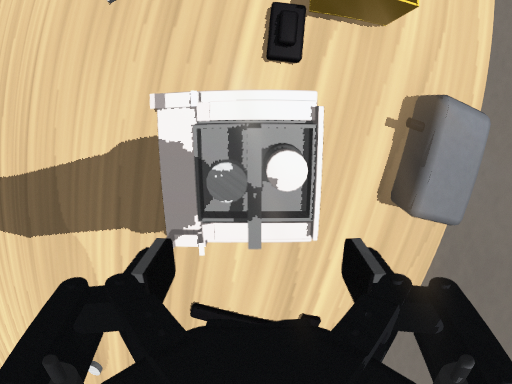

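The tray is home against the stop, at about (318,170). The jar at (287,170) and the tin at (227,181) are standing in it. Now for the bar.

```bash
python3 -m inch '[[0.2,-0.08,0,0,0,0.1,1],[0.5,-0.2,0,0,0,0.2,1],[0.8,-0.32,0,0,0,0.35,1],[0.95,-0.4,0,0,0,0.5,1],[0.95,-0.4,0,0,0,0.65,1],[0.95,-0.4,0,0,0,0.77,1],[0.95,-0.4,0,0,0,0.77,1],[0.95,-0.4,0,0,0,0.77,1],[0.95,-0.4,0,0,0,0.77,1]]'; python3 - <<'E'
from h import *
f=bot.grab_frame("wrist"); P=cloud(f,True); Z=P[...,2]
n=np.hypot(P[...,0]-.488,P[...,1]-.273)<.12
for a,b in((.006,.02),(.043,.055)):
    m=n&(Z>a)&(Z<b); print(m.sum(),rect(P[m]))
go(.488,.273,.12,33)
E
```

```text
clock: 18.0
position: [0.5271, 0.1988, 0.2286]
tool_rot: [-3.141, 0.0, 0.583]
force: [-0.2, -0.1, 0.8]
grip_width: 0.0856
finger_force: 0.0
2605 (array([487.6, 272.1]), array([198.3,  25.5]), 33.8)
547 (array([487.7, 272.2]), array([43.6, 14.4]), 34.8)
18.05 row [ 0.0408 -0.4177  0.543 ] [-0.0001  0.0002  0.0043]
```

```bash
python3 -m inch '[[0.04,-0.2,0.1,0,0,-0.004,1],[0.04,-0.42,0.3,0,0,-0.004,1],[0.04,-0.42,0.54,0,0,-0.004,1],[0.04,-0.42,0.54,0,0,-0.004,1],[0.04,-0.42,0.54,0,0,-0.004,1]]'; python3 - <<'E'
from h import *
f=bot.grab_frame("wrist"); P=cloud(f,True); Z=P[...,2]
n=np.hypot(P[...,0]-.488,P[...,1]-.273)<.12
for a,b in((.006,.02),(.043,.055)):
    m=n&(Z>a)&(Z<b); print(m.sum(),rect(P[m]))
go(.4876,.2723,.035,33.7)
E
```

```text
clock: 18.68
position: [0.4889, 0.2733, 0.1222]
tool_rot: [3.141, -0.001, 0.586]
force: [-0.0, 0.0, -0.6]
grip_width: 0.0851
finger_force: 0.0
4921 (array([486.9, 272.1]), array([200.1,  24.5]), 33.6)
1105 (array([487.9, 272.3]), array([44.4, 13. ]), 33.3)
18.73 row [-1.050e-02  1.000e-04  4.377e-01] [ 0.0001 -0.0014 -0.0017]
```

```bash
python3 -m inch '[[-0.008,0,0.15,0,0,0,1],[-0.008,0,0.32,0,0,0,1],[-0.008,0,0.41,0,0,0,1],[-0.008,0,0.435,0,0,0,1],[-0.008,0,0.435,0,0,0,0.5],[-0.008,0,0.435,0,0,0,0.3],[-0.008,0,0.435,0,0,0,0],[-0.008,0,0.435,0,0,0,0],[-0.008,0,0.435,0,0,0,0],[-0.008,0,0.435,0,0,0,0],[-0.008,0,0.435,0,0,0,0]]' 60; python3 -c "
from h import *
go(.5,.25,.155,33.7)"
```

```text
clock: 20.1
position: [0.4868, 0.2727, 0.0341]
tool_rot: [-3.142, -0.0, 0.586]
force: [-1.1, -0.0, 6.9]
grip_width: 0.0133
finger_force: 58.7
20.1 row [-0.0075  0.1311 -0.6044] [-0.     -0.0003 -0.0014]
```

```bash
python3 -m inch '[[0,0,-0.02,0,0,0,0],[0,0,-0.08,0,0,0,0],[0,0,-0.18,0,0,0,0],[0,0,-0.3,0,0,0,0],[0,0,-0.42,0,0,0,0],[0,0,-0.54,0,0,0,0],[0,0,-0.61,0,0,0,0],[0,0,-0.65,0,0,0,0],[0,0,-0.65,0,0,0,0]]'; python3 -c "
from h import *
go(.5633,.012,.164,102.55)"
```

```text
clock: 21.22
position: [0.4867, 0.2725, 0.1638]
tool_rot: [3.142, -0.0, 0.586]
force: [-0.4, -0.0, -1.9]
grip_width: 0.0132
finger_force: 58.6
21.22 row [-4.0120e-01  1.2973e+00 -1.0000e-03] [ 1.000e-04 -1.000e-04 -7.664e-01]
```

```bash
python3 -m inch '[[-0.02,0.05,0,0,0,-0.03,0],[-0.05,0.16,0,0,0,-0.1,0],[-0.1,0.3,0,0,0,-0.18,0],[-0.15,0.45,0,0,0,-0.27,0],[-0.2,0.6,0,0,0,-0.36,0],[-0.24,0.74,0,0,0,-0.46,0],[-0.27,0.86,0,0,0,-0.56,0],[-0.29,0.94,0,0,0,-0.65,0],[-0.3,0.97,0,0,0,-0.72,0],[-0.3,0.97,0,0,0,-0.76,0],[-0.3,0.97,0,0,0,-0.766,0],[-0.3,0.97,0,0,0,-0.766,0]]'; python3 -c "
from h import *
go(.5633,.012,.11,102.55)"
```

```text
clock: 22.72
position: [0.5438, 0.0778, 0.1633]
tool_rot: [-3.141, -0.0, 1.788]
force: [-0.2, -0.1, -1.8]
grip_width: 0.0132
finger_force: 58.6
22.72 row [-0.3426  0.0246  0.2663] [-0.0004 -0.0001 -0.0011]
```

```bash
python3 -m inch '[[-0.05,0.003,0,0,0,0,0],[-0.13,0.01,0,0,0,0,0],[-0.22,0.016,0,0,0,0,0],[-0.3,0.022,0,0,0,0,0],[-0.34,0.025,0.05,0,0,-0.001,0],[-0.343,0.025,0.12,0,0,-0.001,0],[-0.343,0.025,0.2,0,0,-0.001,0],[-0.343,0.025,0.25,0,0,-0.001,0],[-0.343,0.025,0.266,0,0,-0.001,0],[-0.343,0.025,0.266,0,0,-0.001,0]]'; python3 - <<'E'
from h import *
go(.5633,.012,.07,102.55)
yaw=np.radians(12.55)
for n in("scene","wrist"):
    f=bot.grab_frame(n); P=cloud(f,n=="wrist"); Z=P[...,2]
    i=f["img"] if n=="wrist" else f["img"][150:290,180:360]
    cv2.imwrite(f"pics/{n}5.png",cv2.resize(i[:,:,::-1],(400,300),interpolation=cv2.INTER_CUBIC))
    X=P[...,0]-.6453; Y=P[...,1]-.0303; hx=X*np.cos(yaw)+Y*np.sin(yaw); hy=-X*np.sin(yaw)+Y*np.cos(yaw)
    def r(m): return (m.sum(),rect(np.c_[hx[m],hy[m]])) if m.sum()>8 else None
    b=(np.abs(hx+.084)<.05)&(np.abs(hy)<.12); s=(np.abs(hy)>.07)&b
    print(n,"bar",r(b&(Z>.077)&(Z<.092)))
    for sg in(1,-1):
        m=s&(hy*sg>0)&(Z>.053)&(Z<.062); print(" cheeks",r(m),sorted(set(np.round(hx[m]*1000).astype(int))))
    m=b&(Z>.077)&(Z<.092);print(" ends z",np.median(Z[m&(hy>.06)]),np.median(Z[m&(hy<-.06)]))
cv2.imwrite("pics/both5.png",np.hstack([cv2.imread(f"pics/{n}5.png") for n in("scene","wrist")]))
E
```

```text
clock: 23.98
position: [0.5637, 0.0121, 0.1105]
tool_rot: [-3.142, -0.0, 1.791]
force: [0.4, -0.5, -1.1]
grip_width: 0.0132
finger_force: 58.6
23.98 row [ 0.     -0.0021  0.2023] [-0.     -0.0001  0.0008]
scene bar (np.int64(405), (array([-81.5,   1.4]), array([ 28.8, 199.8]), 0.1))
 cheeks (np.int64(11), (array([-60.1,  82.5]), array([13.1,  7.5]), 78.9)) [np.int64(-63), np.int64(-62), np.int64(-61), np.int64(-60), np.int64(-59), np.int64(-58), np.int64(-57), np.int64(-55)]
 cheeks (np.int64(12), (array([-59.5, -83.2]), array([13.2,  6.5]), 84.4)) [np.int64(-63), np.int64(-62), np.int64(-61), np.int64(-60), np.int64(-59), np.int64(-58), np.int64(-57), np.int64(-56)]
 ends z 0.08732504181224147 0.08692334384540464
wrist bar (np.int64(8028), (array([-84.6,  18.8]), array([164.1,  24.3]), 90.0))
 cheeks (np.int64(691), (array([-85.5,  81.5]), array([16.1, 51.1]), 89.9)) [np.int64(-111), np.int64(-110), np.int64(-109), np.int64(-108), np.int64(-107), np.int64(-106), np.int64(-105), np.int64(-104), np.int64(-103), np.int64(-68), np.int64(-67), np.int64(-66), np.int64(-65), np.int64(-64), np.int64(-63), np.int64(-62), np.int64(-61), np.int64(-60)]
 cheeks None []
 ends z 0.08816934870133612 0.08811332383901678
```

View pics/both5.png

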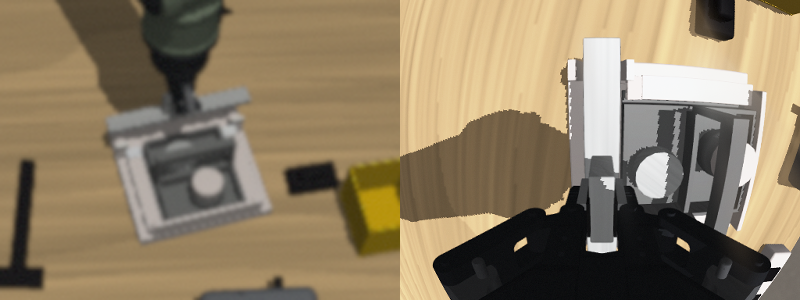

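The bar at left (180,110) and right (600,130) is over both saddles and level, about 0.8 mm too far forward. I'll correct that while lowering.

```bash
python3 -m inch '[[0,-0.004,0.02,0,0,0,0],[0,-0.004,0.06,0,0,0,0],[0,-0.004,0.1,0,0,0,0],[0,-0.004,0.14,0,0,0,0],[0,-0.004,0.165,0,0,0,0],[0,-0.004,0.18,0,0,0,0],[0,-0.004,0.187,0,0,0,0],[0,-0.004,0.192,0,0,0,0],[0,-0.004,0.192,0,0,0,0]]'; python3 -m inch '[[0,0,0.003,0,0,0,0],[0,0,0.006,0,0,0,0],[0,0,0.009,0,0,0,0],[0,0,0.011,0,0,0,0],[0,0,0.011,0,0,0,0]]'
```

```text
clock: 25.2
position: [0.563, 0.0117, 0.0722]
tool_rot: [3.141, 0.0, 1.791]
force: [-0.2, -0.2, -1.1]
grip_width: 0.0134
finger_force: 58.6
clock: 25.82
position: [0.5629, 0.0117, 0.0702]
tool_rot: [3.142, 0.0, 1.791]
force: [-1.9, 0.1, 4.5]
grip_width: 0.0136
finger_force: 59.6
```

```bash
python3 -m inch '[[0,0,0,0,0,0,0.25],[0,0,0,0,0,0,0.4],[0,0,0,0,0,0,0.45],[0,0,0,0,0,0,0.45],[0,0,0,0,0,0,0.45],[0,0,-0.03,0,0,0,0.45],[0,0,-0.1,0,0,0,0.45],[0,0,-0.25,0,0,0,0.45],[0,0,-0.5,0,0,0,0.45],[0,-0.3,-0.7,0,0,0,0.45],[0,-0.5,-0.7,0,0,0,0.45],[0,-0.5,-0.7,0,0,0,0.45],[0,-0.5,-0.7,0,0,0,0.45]]'; python3 - <<'E'
from h import *
print(bot.observe()["position"],bot.observe()["force"])
yaw=np.radians(12.55)
for n in("scene","wrist"):
    f=bot.grab_frame(n); P=cloud(f,n=="wrist"); Z=P[...,2]
    i=f["img"] if n=="wrist" else f["img"][150:290,180:360]
    cv2.imwrite(f"pics/{n}6.png",cv2.resize(i[:,:,::-1],(400,300),interpolation=cv2.INTER_CUBIC))
    X=P[...,0]-.6453; Y=P[...,1]-.0303; hx=X*np.cos(yaw)+Y*np.sin(yaw); hy=-X*np.sin(yaw)+Y*np.cos(yaw)
    m=(np.abs(hx+.084)<.02)&(np.abs(hy)<.12)&(Z>.041)&(Z<.052); print(n,"bar",m.sum(),rect(np.c_[hx[m],hy[m]]))
    print(" ends z",np.median(Z[m&(hy>.06)]),np.median(Z[m&(hy<-.06)]))
    m=(np.abs(hx)<.05)&(np.abs(hy)<.08)&(Z>.1)&(Z<.13); print("handle",rect(np.c_[hx[m],hy[m]]),np.percentile(Z[m],90))
cv2.imwrite("pics/both6.png",np.hstack([cv2.imread(f"pics/{n}6.png") for n in("scene","wrist")]))
E
```

```text
clock: 27.45
position: [0.466, -0.0101, 0.2108]
tool_rot: [3.14, 0.0, 1.791]
force: [0.8, -0.6, 0.5]
grip_width: 0.0381
finger_force: 0.0
[ 0.46599115 -0.01009282  0.21076217] [ 0.82010613 -0.55915586  0.5094799 ]
scene bar 417 (array([-83.8,   1.5]), array([200. ,  39.4]), 89.8)
 ends z 0.04714455481862702 0.04798736264143069
handle (array([1.9, 0.4]), array([ 15.6, 108.5]), 1.5) 0.11967898330142816
wrist bar 3944 (array([-83.5,   0.3]), array([199.9,  39.9]), 89.6)
 ends z 0.047432685051873105 0.04746700208644027
handle (array([-2. ,  0.2]), array([ 14.9, 108.7]), 0.4) 0.11807944491072585
```

View pics/both6.png

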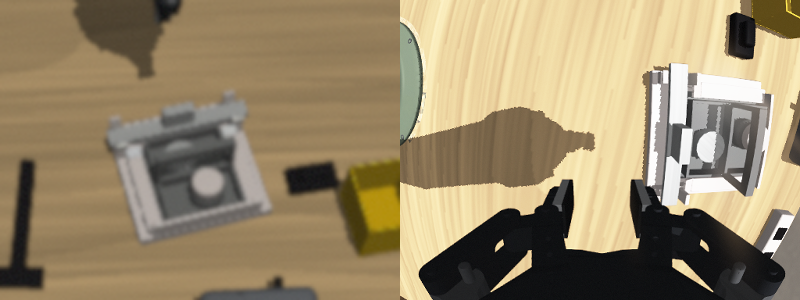

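The bar at left (178,120) lies flat in both saddles and is centred. The tray is home, with the jar and tin upright, and the gripper is clear of everything.

```bash
python3 -c "
from workcell import bot
print(bot.job_done())"
```

```text
the job is handed in; nothing more can be done
None
```

The job is handed in at about 27.5 s of the 67 s: the tray is home against the back stop with the jar and tin upright, and the bar lies flat and centred in both saddles; no verdict was returned.

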